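# Lower the bonding press onto a heat sink with its release valve

### The job

Slide the copper heat sink along its channel until it is fully home against the stop of the little bonding press. Then ease the release valve's lever open just a fraction, so that the weighted press head sinks slowly by itself (never faster than about 30 mm a second) and comes to rest on the heat sink, and close the valve fully again. Never push the head by hand, be gentle with the heat sink and the lever (never over 25 N on either), and leave the other things on the counter where they are.

Things in the scene. Friction and masses are not known exactly. Their poses are not given: they have to be found in the camera images.
- press: Grey bonding press, fixed to the counter. Origin: on the counter surface straight below the foot's centre; x runs along the channel to the column (away from the robot), y left, z up. Base plate 12 mm thick, x=-170 to +130, y=-150 to +80 mm. Column x=+60 to +120, y=-35 to +35 mm, 262 mm high. The valve stands on the plate, its vertical axis at x=-30, y=-115 mm.
- stop (a point): Middle of the near face of the cross stop bar that closes the channel (at rest), on the base plate's top, 30 mm beyond the press's origin. The bar rises 26 mm above the plate and is a sprung buffer: it gives 1 mm for every 3 N, 8 mm at most. The channel runs from here 185 mm towards the robot between two rails 8 mm thick, 12 mm high, 43 mm apart.
- heatsink: Loose finned copper heat sink, 100 x 40 x 36 mm (x, y, z), about 0.5 kg, fins along x. Origin: centre of its underside. It lies in the channel on the base plate, x along the press's x, drawn out 35 to 70 mm towards the robot. Fully home its far end touches the stop bar unpressed: its origin is at x=-20 mm in the press's frame, and its far part lies below the foot.
- foot: Sinking head of the press, not to be touched: rubber foot 30 mm across under a steel arm (34 mm wide, from 20 mm in front of the foot's centre back to the column), a round steel weight (40 mm across) on top, 108 mm tall in all. Origin: centre of the foot's underside, 45 to 65 mm above the heat sink's top at the start, 48 mm above the counter when resting on the heat sink.
- ram (a joint): How far the head has sunk from its top position, m, growing downwards: 0 to 0.02 at the start, 0.065 when the foot rests on the heat sink, at most 0.09. The head goes down only by its own weight, let down by the release valve; its weight differs between runs by more than a factor of two.
- valve (a joint): Angle of the valve's lever, rad: 0 = closed (firm, slightly springy stop), growing anticlockwise seen from above to 1.2. The head begins to sink somewhere between 0.15 and 0.7 rad, depending on its hidden weight; from there it sinks roughly 10 to 20 mm/s faster per 0.1 rad, and stops if the valve is turned back. The lever stays where it is left; turned slowly it takes 3 to 5 N at the knob, more if fast.
- lever: The valve's steel lever with its upright ivory knob. Origin: on the valve's vertical axis, 45 mm above the counter; the lever runs along its own -x (towards the robot when closed, the press's -x), top of the bar 57 mm above the counter.
- lever_knob (a point): Centre of the upright round ivory knob on the lever's end, 65 mm from the valve's axis, 76 mm above the counter. Knob 22 mm across, 38 mm tall (57 to 95 mm above the counter). It does not turn on the lever. It can be pushed from either side or gripped lightly.
- lens_cap: Bystander: matte black lens cap, 52 mm across, 12 mm high, beside the press. Origin: centre of its underside.
- reel_hub: Bystander: yellow plastic reel hub, ring 52 mm across, 22 mm high, left of the press. Origin: centre of its underside.
- spare_knob: Bystander: loose ivory knob, 26 mm across, 22 mm high, lying right of the press. Origin: centre of its underside.
- tin_stand: Bystander: grey tin stand, base 90 x 70 mm, with a spring clip holding a frosted glass fragment, about 155 mm tall. Origin: centre of its underside.
- screwdriver: Bystander: screwdriver, 170 mm long, lying flat.
- screw_tray: Bystander: small divided metal tray, 120 x 90 x 25 mm. Origin: centre of its underside.
- loupe_cup: Bystander: dark steel cup, 70 mm across, 80 mm high. Origin: centre of its underside.
Mind the look-alikes: they are no part of the job. Several things have the shape of the heatsink; the one meant has the colours described above.

How it is judged:
By the outcome, as a careful person would: the job done as asked, in the order asked, and still so for the second after the job is handed in, with the robot touching nothing.
It also fails if it takes over 72 s, if anything falls off the work surface, if the arm or the gripper's body presses on something with over 40 N, if the wrist force passes 120 N, or if a joint passes its speed limit or range.

### The arm

A 6-joint arm with a two-finger parallel gripper is mounted at the origin on the work surface. World frame = base frame: x ahead of the robot, y to its left, z up, the work surface at z = 0. Lengths are in mm, angles in rad, forces in N, time in s.
With the tool pointing down it reaches from about 350 to 875 mm from the base axis. Payload 4.2 kg.
Tool frame: the origin (TCP) lies at the very end of the fingers, on their centre line; the grasp point (between the pads) lies 19 mm behind it; z points along the fingers, y is the direction in which the jaws open and shut (so a half turn about z gives the same grasp; the last joint's range is limited). The gripper opens to 85 mm and grips with 20 to 120 N. Pads are 22 mm wide; open, the fingers measure 114 mm over their backs; the gripper's body (76 mm by 85 mm) begins 54 mm behind the grasp point. The pads swing forward as they close: fully open they stand 13 mm farther back than shut.
Start: joints at [1.464, 0.385, 0.008, 0, -1.194, -0.259], TCP at [223.527, 583.639, 231.312] pointing down, gripper open.
Joint ranges: [-3.14, 3.14], [-1.21, 2.06], [-1.07, 1.41], [-3.16, 2.05], [-2.99, -0.16], [-3.1, 3.1]. Speed limits (rad/s): [2.79, 2.79, 3.14, 3.14, 3.14, 3.14].

### API

Orientations are given as a unit quaternion [x, y, z, w].
In Python, from bench import arm, optics, job gives the robot as it stands.
- The arm moves only by the tool send_rows, never from a script. Its argument "steps" is a list that holds one entry, the list of rows, each a list of 5 numbers: the shift along the tool's x, y, z in cm, then the turn about the tool's z in rad, then the opening, from 0 (shut) to 1 (fully open). A call has 1 to 10 rows; each row shifts and turns the pose as measured when the row begins, along the tool's axes as they then stand; what a row does not reach is not made up. A row lasts 1/12 s, in which the tool goes at most 41.7 mm and 7.16 degrees, less where a joint would pass 70% of its speed; a pose out of reach is approached as far as the arm can. A call with a gripper value outside its range is refused whole. The fingers move at their own pace and stop on an object; the grip force is fixed at half the most. Time passes only in rows, so rows that do not move let the fingers close. It gives the time, the measured TCP pose, the force and the opening at its end, in the units of the state.
- arm.read_state(): the state, without advancing time (a new reading comes with each control period).
- optics.get_image(name): name is "scene" or "top" or "wrist"; returns (picture, depth): 384x512x3 uint8, blue, green, red; 384x512 float32, mm along the optical axis (not along the pixel's ray), 0 where there is no reading.
- optics.get_calibration(name): a dict with "K" (3x3 intrinsics, pixels), "rvec" (rotation vector, rad) and "tvec" (3), from world to camera coordinates, as OpenCV has them; the wrist camera has in their place "hand_eye" (4x4, takes a point from camera to tool coordinates, whose origin is the TCP and whose axes are the flange's). Camera axes: x right, y down, z forward; pixel columns grow to the right and rows downward; lengths in mm; the calibration is good to about 2 mm. A picture is of the moment at which its call begins: read the wrist's pose just before it. get_calibration takes no time and is no camera call.
- job.job_done(): hands the job in, once; it reports no verdict.
The state is a dict: "clock": time; "joints": joint angles; "joint_vel": joint speeds; "joint_efforts": joint torques, N m; "position": TCP position; "ee_rot": TCP orientation; "contact_force": force on the tool from outside, world axes, zero at the start; "wrist_torque": the same for the moment, N m; "gripper_width": finger opening in mm.
Only numpy, scipy, OpenCV 4.12 (cv2) and the standard library are available. Lean on these libraries where they do the work, as an engineer would, in place of code of your own. Each camera call takes 0.05 s, during which the arm holds its last target. There are 200 camera calls.

## Working session

There is one attempt and no reset: what is moved stays moved. The work goes in short steps, Python scripts to look and compute and a tool call to move; the robot and the scene stay as the last step left them, time stands still between calls to the robot, and variables do not carry over. Pictures are saved under pics/ and viewed, about 8 in all and at most 12, crops included, and the job is handed in when it is done.

Besides the shell and the picture viewer there is one more tool, called after "Emit:" by a JSON object that holds its "method" and its "body". send_rows: Moves the arm, as the interface text tells. Its arguments: {"type":"object","properties":{"steps":{"type":"array","items":{"type":"array","items":{"type":"array","items":{"type":"number"}}}}},"required":["steps"]}

```bash
mkdir -p pics; ls
python3 - <<'E'
from bench import arm, optics
import cv2, numpy as np
print(arm.read_state())
for n in("scene","top"):
    p,d=optics.get_image(n); cv2.imwrite(f"pics/{n}0.png",p); np.save(f"pics/{n}0.npy",d)
    c=optics.get_calibration(n); print(n,c)
a=cv2.imread("pics/top0.png")
E
```

```text
pics
{'clock': 0.0, 'joints': array([ 1.46359450e+00,  3.85588999e-01,  6.64465602e-03, -4.71160913e-04,
       -1.19397477e+00, -2.58635783e-01]), 'joint_vel': array([-2.33913067e-03, -5.57368706e-04,  2.17243938e-03, -4.29711963e-04,
        3.59907923e-04, -1.15982041e-05]), 'joint_efforts': array([-7.71944688e-04, -3.92284584e+01,  1.88400686e+01,  4.18613300e+00,
       -4.67093647e-03, -9.52394217e-07]), 'position': array([223.34441437, 583.12799975, 230.21348045]), 'ee_rot': array([ 9.83300559e-01, -1.81985816e-01, -1.38043869e-04,  1.07491257e-03]), 'contact_force': array([ 0.30576026,  0.26130466, -0.46163842]), 'wrist_torque': array([0.0233486 , 0.01281402, 0.02305927]), 'gripper_width': 85.30534658670963}
scene {'K': array([[487.89870773,   0.        , 256.6251229 ],
       [  0.        , 487.89870773, 184.96265929],
       [  0.        ,   0.        ,   1.        ]]), 'rvec': array([ 1.55052331,  2.14814553, -0.75923367]), 'tvec': array([ 173.91617673, -365.45441703, 1991.99895976])}
top {'K': array([[414.0509878 ,   0.        , 255.20123526],
       [  0.        , 414.0509878 , 189.40652844],
       [  0.        ,   0.        ,   1.        ]]), 'rvec': array([ 2.09755368, -2.15448935,  0.18609204]), 'tvec': array([  43.03675946,  582.64519834, 1153.26062592])}
```

View pics/top0.png

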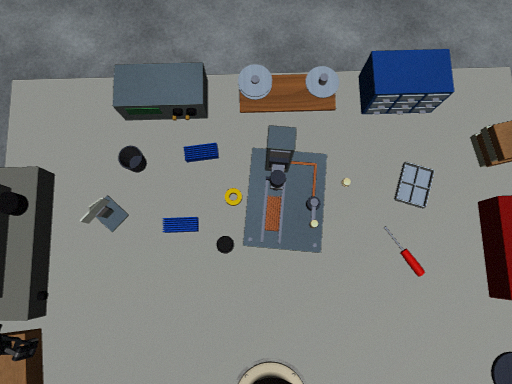

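View pics/scene0.png

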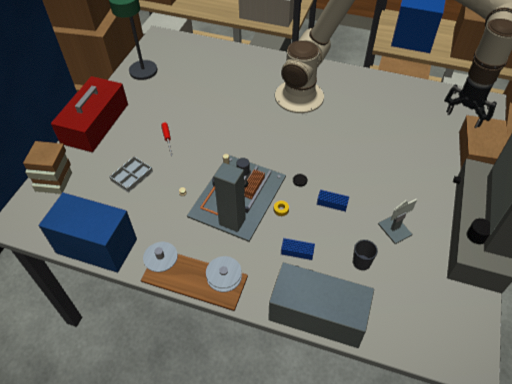

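Top view: the press plate is around (285,200), the copper heat sink at (273,213), and the lever knob at (314,223) with the valve at (313,203). The blue heat sinks are look-alikes. Next I'll measure.

```bash
cat > h.py <<'E'
import cv2, numpy as np
from bench import arm, optics
def cast(n,uv,z):
    c=optics.get_calibration(n); R=cv2.Rodrigues(c["rvec"])[0]; t=c["tvec"]
    uv=np.atleast_2d(uv).astype(float)
    r=np.c_[uv,np.ones(len(uv))]@np.linalg.inv(c["K"]).T@R; o=-R.T@t
    return o+r*((z-o[2])/r[:,2])[:,None]
def proj(n,P):
    c=optics.get_calibration(n); return cv2.projectPoints(np.atleast_2d(P).astype(float),c["rvec"],c["tvec"],c["K"],None)[0][:,0]
E
python3 - <<'E'
from h import *
a=cv2.imread("pics/top0.png"); hsv=cv2.cvtColor(a,cv2.COLOR_BGR2HSV)
win=np.zeros(a.shape[:2],np.uint8); win[110:265,235:335]=1
cop=cv2.inRange(hsv,(3,110,60),(20,255,255))*win
n,l,s,c=cv2.connectedComponentsWithStats(cop)
for i in range(1,n):
    if s[i,4]>30:
        p=np.argwhere(l==i)[:,::-1]; print("cop",s[i],cast("top",cv2.boxPoints(cv2.minAreaRect(p.astype(np.float32))),48)[:,:2].round(1).tolist())
iv=cv2.inRange(hsv,(18,30,140),(35,140,255)); n,l,s,c=cv2.connectedComponentsWithStats(iv)
for i in range(1,n):
    if s[i,4]>10: print("iv",s[i],c[i].round(1),cast("top",c[i],95)[0].round(1))
b=a[110:265,235:360]
cv2.imwrite("pics/c.png",cv2.resize(b,None,fx=3.8,fy=3.8,interpolation=cv2.INTER_CUBIC))
# plate: bluish-grey darker than counter
pl=((hsv[...,2]<125)&(win>0)).astype(np.uint8)
n,l,s,c=cv2.connectedComponentsWithStats(pl); i=1+s[1:,4].argmax(); p=np.argwhere(l==i)[:,::-1]
h=cv2.convexHull(p.astype(np.int32)); print(s[i]); print(h[:,0].tolist())
E
```

```text
cop [240 110  63   3 111] [[829.8, 67.0], [824.4, -120.5], [818.1, -120.2], [823.4, 67.2]]
cop [290 161  27  36 139] [[663.5, -75.7], [698.2, -128.2], [593.5, -191.6], [559.8, -139.6]]
cop [265 195  16  36 462] [[466.1, 4.0], [567.0, -7.5], [562.6, -46.7], [461.9, -34.6]]
iv [343 178   8   9  45] [346.5 181.3] [ 592.  -229.9   95. ]
iv [311 220   7   7  25] [313.7 221.9] [ 480.2 -132.    95. ]
iv [239 363  64  21 657] [270.4 372.8] [90.8  0.6 95. ]
[ 243  125   85  128 7291]
[[327, 157], [322, 237], [321, 252], [312, 252], [257, 247], [247, 246], [243, 245], [243, 238], [244, 227], [246, 206], [251, 154], [252, 148], [268, 126], [269, 125], [276, 125], [288, 126], [295, 127], [325, 154], [327, 156]]
```

View pics/c.png

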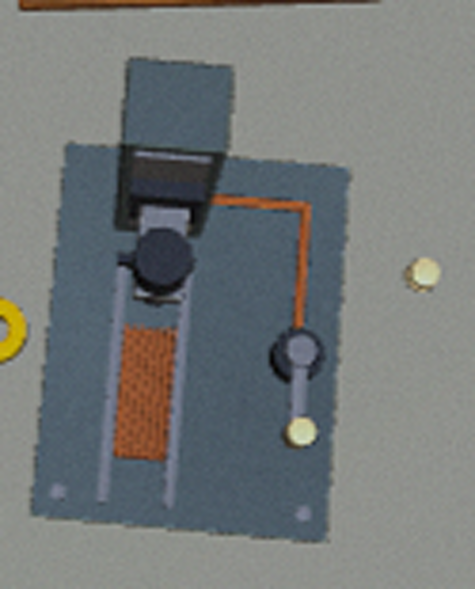

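The crop shows the plate corners clearly, and the whole heat sink is visible, just short of the arm. The lever is closed and points at the robot. Next I'll fit the press pose.

```bash
cat >> h.py <<'E'
def fit(A,B):
    a,b=A.mean(0),B.mean(0); U,S,V=np.linalg.svd((A-a).T@(B-b)); D=np.diag([1,np.sign(np.linalg.det(V.T@U.T))])
    R=V.T@D@U.T; return R,b-R@a
E
python3 - <<'E'
from h import *
px=lambda q: np.array(q)/3.8+[235-.37,110-.37]
W=cast("top",px([(30,515),(328,543),(66,143),(350,170)]),12)[:,:2]
M=np.array([(-170,80),(-170,-150),(130,80),(130,-150.)])
kn=cast("top",[313.7,221.9],92)[:,:2]
R,t=fit(M,W); print("plate",np.degrees(np.arctan2(R[1,0],R[0,0])),t,(M@R.T+t-W).round(1).tolist())
def inv(p): return ((np.atleast_2d(p)-t)@R).round(1)
print("knob in press",inv(kn),kn)
C=np.array([[466.1,4.0],[567.0,-7.5],[562.6,-46.7],[461.9,-34.6]])
print("copper",inv(C), inv(C.mean(0)),C.mean(0))
rails=cast("top",px([(103,500),(122,270),(169,505),(187,300)]),24)[:,:2]; print("rails",inv(rails))
d=rails[1]-rails[0]; print("rail angles",np.degrees(np.arctan2(*(rails[1]-rails[0])[::-1])),np.degrees(np.arctan2(*(rails[3]-rails[2])[::-1])))
print("weight top", inv(cast("top",px([(163,257)]),48+55+108)[:,:2]), "colTop", inv(cast("top",px([(127,58),(233,67),(134,150),(222,155)]),262)[:,:2]))
for n,P in(("cap",(225,244)),("hub",(233,197)),("sk",(346.5,181.3))): print(n,cast("top",P,15)[0].round())
# depth-based checks
d=np.load("pics/top0.npy")
print(d[200:226:6,274],d[222,314])
E
```

```text
plate -6.786408467231998 [583.8263142  -30.28870832] [[-0.9, 0.1], [-0.6, 0.8], [-0.0, -0.1], [1.6, -0.9]]
knob in press [[ -90.6 -113.6]] [[ 480.47955749 -132.35766519]]
copper [[-121.    20.1]
 [ -19.4   20.6]
 [ -19.1  -18.8]
 [-120.6  -18.7]] [[-70.    0.8]] [514.4 -21.2]
rails [[-153.    24.8]
 [  27.6   26. ]
 [-152.2  -25.9]
 [   8.3  -26.9]]
rail angles -6.413355289055292 -7.134743568119191
weight top [[0.8 0.2]] colTop [[119.2  35.8]
 [119.3 -33.1]
 [ 58.1  26. ]
 [ 59.9 -30.5]]
cap [430. 120.  15.]
hub [569.  95.  15.]
sk [ 608. -248.   15.]
[1198.554  1225.672  1225.6086 1218.732  1192.1185] 1144.9454
```

```bash
cat >> h.py <<'E'
from scipy.spatial.transform import Rotation as Ro
Y=np.radians(-6.79); RP=np.array([[np.cos(Y),-np.sin(Y)],[np.sin(Y),np.cos(Y)]]); TP=np.array([583.8,-30.3])
def P2W(x,y): return RP@[x,y]+TP
def W2P(p): return RP.T@(np.array(p)[:2]-TP)
def st():
    s=arm.read_state(); R=Ro.from_quat(s["ee_rot"]).as_matrix(); yaw=np.arctan2(R[1,0],R[0,0])
    print("t%.2f pos"%s["clock"],s["position"].round(1),"press",W2P(s["position"]).round(1),"tilt",R[:,2].round(3),"turn",(yaw-Y).round(4),"F",s["contact_force"].round(1),"w",s["gripper_width"].round(1)); return s,R
def go(x,y,z,world=False):
    s,R=st(); w=np.array([x,y]) if world else P2W(x,y)
    print("tool cm",(R.T@(np.r_[w,z]-s["position"])/10).round(2))
E
python3 -c "
from h import *
go(440,-50,230,True)
print(optics.get_calibration('wrist'))"
```

```text
Traceback (most recent call last):
  File "h.py", line 21, in go
    s,R=st(); w=np.array([x,y]) if world else P2W(x,y)
        ~~^^
  File "h.py", line 19, in st
    print("t%.2f pos"%s["clock"],s["position"].round(1),"press",W2P(s["position"]).round(1),"tilt",R[:,2].round(3),"turn",(yaw-Y).round(4),"F",s["contact_force"].round(1),"w",s["gripper_width"].round(1)); return s,R
                                                                                                                                                                               ^^^^^^^^^^^^^^^^^^^^^^^^
AttributeError: 'float' object has no attribute 'round'
```

```bash
sed -i 's/s\["gripper_width"\].round(1)/round(float(s["gripper_width"]),1)/' h.py
python3 -c "
from h import *
go(440,-50,230,True)
print(optics.get_calibration('wrist'))"
```

```text
t0.10 pos [223.4 583.2 230.3] press [-430.4  566.6] tilt [-0.001 -0.002 -1.   ] turn -0.2475 F [-0.3 -0.  -0.6] w 85.5
tool cm [42.89 51.37  0.14]
{'K': array([[280.06551899,   0.        , 256.42089882],
       [  0.        , 280.06551899, 190.53061501],
       [  0.        ,   0.        ,   1.        ]]), 'hand_eye': array([[-5.77992855e-05, -9.49138015e-01, -3.14860326e-01,
         8.04161747e+01],
       [ 9.99998624e-01, -5.76785415e-04,  1.55513324e-03,
         3.01433215e-01],
       [-1.65764292e-03, -3.14859803e-01,  9.49136743e-01,
        -1.42013064e+02],
       [ 0.00000000e+00,  0.00000000e+00,  0.00000000e+00,
         1.00000000e+00]])}
```

Emit:
{"method": "send_rows", "body": {"steps": [[[2.4,2.85,0,0,1],[2.4,2.85,0,0,1],[2.4,2.85,0,0,1],[2.4,2.85,0,0,1],[2.4,2.85,0,0,1],[2.4,2.85,0,0,1],[2.4,2.85,0,0,1],[2.4,2.85,0,0,1],[2.4,2.85,0,0,1],[2.4,2.85,0,0,1]]]}}

```text
clock: 0.93
position: [346.0, 219.8, 224.8]
ee_rot: [0.984, -0.177, -0.001, 0.006]
contact_force: [1.3, -0.5, 0.3]
gripper_width: 85.4
```

Emit:
{"method": "send_rows", "body": {"steps": [[[2.4,2.85,0,0,1],[2.4,2.85,0,0,1],[2.4,2.85,0,0,1],[2.4,2.85,0,0,1],[2.4,2.85,0,0,1],[2.4,2.85,0,0,1],[0,0,0,-0.12,0],[0,0,0,-0.12,0],[0,0,0,0,0]]]}}

```text
clock: 1.68
position: [421.0, -10.7, 225.5]
ee_rot: [0.998, -0.059, -0.003, 0.006]
contact_force: [0.8, 0.5, -0.3]
gripper_width: 51.8
```

```bash
python3 -c "
from h import *
go(440,-50,230,True)"
```

```text
t1.68 pos [421.  -10.7 225.5] press [-164.     0.2] tilt [-0.007 -0.011 -1.   ] turn 0.0009 F [ 0.8  0.5 -0.3] w 51.8
tool cm [ 2.34  3.69 -0.42]
```

```bash
cat >> h.py <<'E'
def wrist(name):
    s,R=st(); p,d=optics.get_image("wrist"); cv2.imwrite("pics/%s.png"%name,p)
    np.savez("pics/%s.npz"%name,R=R,t=s["position"],d=d)
def wcast(name,uv,z):
    f=np.load("pics/%s.npz"%name); c=optics.get_calibration("wrist"); H=c["hand_eye"]; uv=np.atleast_2d(uv).astype(float)
    r=np.c_[uv,np.ones(len(uv))]@np.linalg.inv(c["K"]).T@(f["R"]@H[:3,:3]).T; o=f["t"]+f["R"]@H[:3,3]
    return o+r*((z-o[2])/r[:,2])[:,None]
E
python3 -c "
from h import *
wrist('w1')"
```

```text
t1.68 pos [421.  -10.7 225.5] press [-164.     0.2] tilt [-0.007 -0.011 -1.   ] turn 0.0009 F [ 0.8  0.5 -0.3] w 51.8
```

View pics/w1.png

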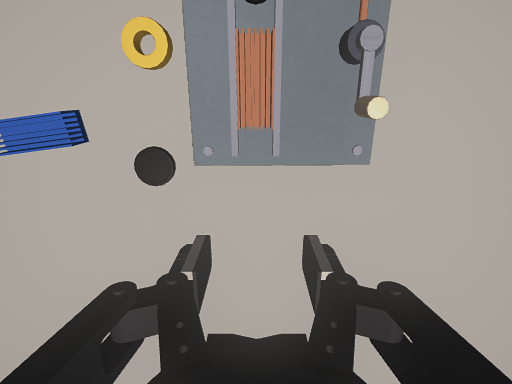

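Wrist view: the heat sink spans (236–274, 28–129), rails either side, the knob top is at about (378,107), and the plate's near edge is at row 164.

Run:
```python
from h import *
a=cv2.imread("pics/w1.png"); hsv=cv2.cvtColor(a,cv2.COLOR_BGR2HSV)
for nm,lo,hi,z in(("cop",(3,90,60),(16,255,255),48),("iv",(18,30,150),(35,140,255),76)):
    m=cv2.inRange(hsv,lo,hi); n,l,s,c=cv2.connectedComponentsWithStats(m)
    for i in range(1,n):
        if s[i,4]>100:
            b=cv2.boxPoints(cv2.minAreaRect(np.argwhere(l==i)[:,::-1].astype(np.float32)))
            print(nm,s[i],[W2P(w).round(1).tolist() for w in wcast("w1",b,z)],W2P(wcast("w1",c[i],z)[0]).round(1))
print("plate near corners",[W2P(w).round(1).tolist() for w in wcast("w1",[(194,165),(370,164)],12)])
print("lever base axis",W2P(wcast("w1",(372,38),60)[0]), "rails near ends",[W2P(w).round(1).tolist() for w in wcast("w1",[(235,156),(276,156)],24)])
go(-150,0,120)
```

```text
cop [359   0   9  22 153] [[-11.8, -104.6], [6.8, -104.5], [6.2, -111.8], [-12.4, -112.0]] [  -2.1 -108.1]
cop [ 235   28   40  101 3617] [[-18.4, 19.1], [-18.3, -20.1], [-117.0, -22.1], [-117.0, 21.5]] [-65.2  -0.9]
iv [367  97  22  23 385] [[-94.9, -108.5], [-79.7, -122.5], [-92.9, -138.4], [-108.6, -124.5]] [ -93.9 -123.6]
plate near corners [[-167.9, 77.8], [-167.0, -151.1]]
lever base axis [ -29.04452985 -115.72716224] rails near ends [[-153.7, 23.8], [-153.8, -27.1]]
t1.73 pos [420.9 -10.3 225.4] press [-164.1    0.6] tilt [-0.007 -0.011 -1.   ] turn -0.0023 F [ 0.1 -0.7 -0.8] w 44.3
tool cm [ 1.48 -0.07 10.53]
```

Emit:
{"method": "send_rows", "body": {"steps": [[[0.5,0,3.5,0,0],[0.4,0,3.5,0,0],[0,0,3.5,0,0],[0,0,3.5,0,0],[0,0,3,0,0],[0,0,0.5,0,0],[0,0,0,0,0]]]}}

```text
clock: 2.32
position: [433.5, -8.7, 48.2]
ee_rot: [0.998, -0.067, 0.003, 0.004]
contact_force: [0.9, -0.9, 0.7]
gripper_width: 0.2
```

```bash
python3 -c "
from h import *
go(-150,0,29)"
```

```text
t2.32 pos [433.5  -8.7  48.2] press [-151.7    3.6] tilt [ 0.005 -0.008 -1.   ] turn -0.0157 F [ 0.9 -0.9  0.7] w 0.2
tool cm [0.17 0.35 1.92]
```

Emit:
{"method": "send_rows", "body": {"steps": [[[0,0.35,1.0,-0.015,0],[0,0,0.9,0,0],[0,0,0,0,0]]]}}

```text
clock: 2.57
position: [436.0, -10.2, 32.1]
ee_rot: [0.998, -0.059, 0.005, 0.003]
contact_force: [0.3, -0.1, -0.7]
gripper_width: -0.2
```

```bash
python3 -c "
from h import *
go(-130,0,29)"
```

```text
t2.57 pos [436.  -10.2  32.1] press [-149.2    2.5] tilt [ 0.011 -0.007 -1.   ] turn -0.0001 F [ 0.3 -0.1 -0.7] w -0.2
tool cm [1.91 0.25 0.34]
```

Emit:
{"method": "send_rows", "body": {"steps": [[[0.4,0.1,0.2,0,0],[0.4,0.1,0.1,0,0],[0.3,0,0,0,0],[0.15,0,0,0,0],[0.15,0,0,0,0],[0.15,0,0,0,0],[0.15,0,0,0,0],[0.15,0,0,0,0],[0.15,0,0,0,0],[0.15,0,0,0,0]]]}}

```text
clock: 3.4
position: [458.8, -14.0, 35.1]
ee_rot: [0.998, -0.06, 0.006, 0.002]
contact_force: [-3.5, 0.9, 3.2]
gripper_width: 0.4
```

```bash
python3 -c "
from h import *
go(-85,0,29)"
```

```text
t3.40 pos [458.8 -14.   35.1] press [-126.     1.4] tilt [ 0.013 -0.005 -1.   ] turn -0.0021 F [-3.5  0.9  3.2] w 0.4
tool cm [4.1  0.13 0.67]
```

Emit:
{"method": "send_rows", "body": {"steps": [[[0.25,0.05,0.2,0,0],[0.25,0.05,0.2,0,0],[0.25,0,0.1,0,0],[0.25,0,0,0,0],[0.25,0,0,0,0],[0.25,0,0,0,0],[0.25,0,0,0,0]]]}}

```text
clock: 3.98
position: [468.2, -18.9, 27.7]
ee_rot: [0.998, -0.061, -0.003, 0.004]
contact_force: [-5.5, 3.6, 3.5]
gripper_width: 0.0
```

```bash
python3 -c "
from h import *
go(-85,0,29)"
```

```text
t3.98 pos [468.2 -18.9  27.7] press [-116.2   -2.4] tilt [-0.007 -0.009 -1.   ] turn -0.0045 F [-5.5  3.6  3.5] w 0.0
tool cm [ 3.12 -0.25 -0.15]
```

Emit:
{"method": "send_rows", "body": {"steps": [[[0.25,-0.1,-0.1,0,0],[0.25,-0.1,0,0,0],[0.25,0,0,0,0],[0.25,0,0,0,0],[0.25,0,0,0,0],[0.25,0,0,0,0],[0.25,0,0,0,0],[0.25,0,0,0,0]]]}}

```text
clock: 4.65
position: [485.1, -21.1, 27.4]
ee_rot: [0.998, -0.062, -0.009, 0.006]
contact_force: [-6.3, 4.4, 4.3]
gripper_width: -0.1
```

```bash
python3 -c "
from h import *
go(-81,0,29)"
```

```text
t4.65 pos [485.1 -21.1  27.4] press [-99.1  -2.5] tilt [-0.018 -0.011 -1.   ] turn -0.0061 F [-6.3  4.4  4.3] w -0.1
tool cm [ 1.81 -0.26 -0.19]
```

Emit:
{"method": "send_rows", "body": {"steps": [[[0.2,-0.15,-0.2,0,0],[0.2,-0.15,-0.1,0,0],[0.2,-0.1,0,0,0],[0.2,0,0,0,0],[0.2,0,0,0,0]]]}}

```text
clock: 5.07
position: [495.8, -18.8, 29.8]
ee_rot: [0.998, -0.063, -0.01, 0.007]
contact_force: [-4.0, 0.2, 2.7]
gripper_width: 0.1
```

Run:
```python
from h import *
go(-81,0,29)
a,d=optics.get_image("top"); np.save("pics/t1.npy",d); hsv=cv2.cvtColor(a,cv2.COLOR_BGR2HSV)
cv2.imwrite("pics/t1.png",cv2.resize(a[130:260,230:350],None,fx=4,fy=4,interpolation=cv2.INTER_CUBIC))
d0=np.load("pics/top0.npy"); print(d0[176:182,276:281].mean(),d[176:182,276:281].mean())
```

```text
t5.07 pos [495.8 -18.8  29.8] press [-88.7   1. ] tilt [-0.021 -0.012 -1.   ] turn -0.0069 F [-4.   0.2  2.7] w 0.1
tool cm [0.77 0.09 0.07]
1045.0415 1016.86194
```

View pics/t1.png

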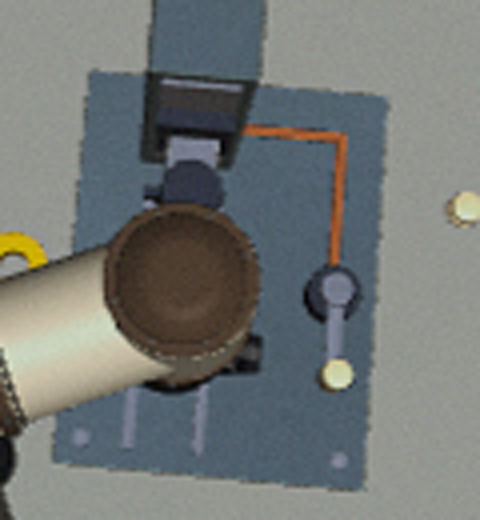

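The arm covers the heat sink from above. The wrist camera sits 80 mm ahead of the tool, so I'll check that nothing on the hand is near the head.

Run:
```python
from h import *
wrist("w2"); d=np.load("pics/w2.npz")["d"]; print(d[::48,::64].round())
```

```text
t5.12 pos [496.5 -18.8  29.9] press [-88.    1.1] tilt [-0.02  -0.012 -1.   ] turn -0.0067 F [-2.3 -0.1  0.4] w 0.1
[[145. 146. 136. 118.   0.   0. 137. 137.]
 [151. 154. 143.   0.   0.   0.   0. 144.]
 [140. 153. 149. 150.   0.   0. 151. 152.]
 [146. 147. 158. 159. 123. 159. 161. 141.]
 [179. 181. 168. 169. 130. 169. 171. 172.]
 [190. 191. 192. 178. 139. 180. 182. 182.]
 [202. 203. 204. 107. 125. 108. 193. 194.]
 [218. 207.  85. 110. 222. 110.  85. 225.]]
```

View pics/w2.png

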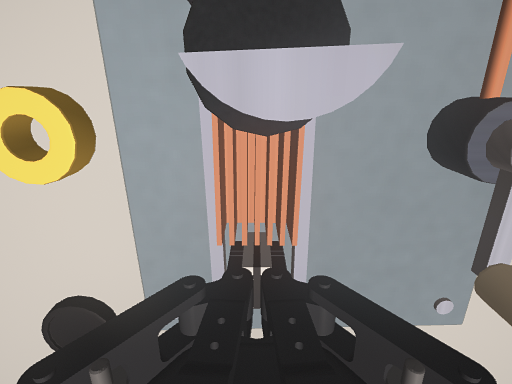

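The camera looks out from within the head (near-clipped), so it has no body there, and no contact force shows. The fingers are in touch with the heat sink's near end at row 245, centred. Continuing in smaller steps.

Emit:
{"method": "send_rows", "body": {"steps": [[[0.2,0.05,0,0,0],[0.2,0,0,0,0],[0.2,0,0,0,0],[0.15,0,0,0,0]]]}}

```text
clock: 5.5
position: [504.2, -20.2, 29.8]
ee_rot: [0.998, -0.063, -0.009, 0.007]
contact_force: [-3.7, 0.5, 2.5]
gripper_width: 0.3
```

Run:
```python
from h import *
print(W2P(wcast("w2",(258,245),48)[0]))
go(-81,0,29)
```

```text
[-76.99300855   0.13733946]
t5.50 pos [504.2 -20.2  29.8] press [-80.2   0.6] tilt [-0.02  -0.012 -1.   ] turn -0.0067 F [-3.7  0.5  2.5] w 0.3
tool cm [-0.07  0.06  0.08]
```

Emit:
{"method": "send_rows", "body": {"steps": [[[0.12,0,0,0,0],[0.12,0,0,0,0]]]}}

```text
clock: 5.67
position: [505.9, -20.7, 29.8]
ee_rot: [0.998, -0.063, -0.011, 0.007]
contact_force: [-8.0, 1.8, 7.9]
gripper_width: 0.4
```

Emit:
{"method": "send_rows", "body": {"steps": [[[0.12,0,0,0,0],[0.12,0,0,0,0]]]}}

```text
clock: 5.83
position: [505.9, -21.0, 29.7]
ee_rot: [0.998, -0.063, -0.013, 0.007]
contact_force: [-8.0, 2.9, 4.9]
gripper_width: -0.0
```

Force has risen above the sliding level, so the heat sink is on the sprung stop. Backing off.

Emit:
{"method": "send_rows", "body": {"steps": [[[-0.2,0,0,0,0],[-0.5,0,0,0,0],[-1,0,0,0,0],[-1.5,0,0,0,0],[-1.5,0,-1,0,0],[0,0,-3,0,0],[0,0,-3.5,0,0],[0,0,-3.5,0,0.35]]]}}

```text
clock: 6.5
position: [459.5, -13.1, 137.9]
ee_rot: [0.998, -0.062, -0.012, 0.008]
contact_force: [1.7, 0.1, -0.6]
gripper_width: 10.8
```

Emit:
{"method": "send_rows", "body": {"steps": [[[-2,0,-3,0,0.35],[-2,0,-3,0,0.35],[0,0,0,0,0.35]]]}}

```text
clock: 6.75
position: [425.0, -5.9, 208.7]
ee_rot: [0.998, -0.061, -0.002, 0.005]
contact_force: [0.9, -0.1, 0.4]
gripper_width: 30.4
```

Run:
```python
from h import *
wrist("w3")
a=cv2.imread("pics/w3.png"); hsv=cv2.cvtColor(a,cv2.COLOR_BGR2HSV)
for nm,lo,hi,z in(("cop",(3,90,60),(16,255,255),48),("iv",(18,30,150),(35,140,255),76)):
    m=cv2.inRange(hsv,lo,hi); n,l,s,c=cv2.connectedComponentsWithStats(m)
    for i in range(1,n):
        if s[i,4]>100:
            b=cv2.boxPoints(cv2.minAreaRect(np.argwhere(l==i)[:,::-1].astype(np.float32)))
            print(nm,s[i],[W2P(w).round(1).tolist() for w in wcast("w3",b,z)],W2P(wcast("w3",c[i],z)[0]).round(1))
a,d=optics.get_image("top"); np.save("pics/t2.npy",d); cv2.imwrite("pics/t2.png",a); hsv=cv2.cvtColor(a,cv2.COLOR_BGR2HSV)
m=cv2.inRange(hsv,(3,110,60),(20,255,255)); m[:190]=0; m[230:]=0;m[:,:260]=0;m[:,285:]=0
p=np.argwhere(m)[:,::-1]; print(len(p))
if len(p)>50: print([W2P(w).round(1).tolist() for w in cast("top",cv2.boxPoints(cv2.minAreaRect(p.astype(np.float32))),48)])
print("ram depth",d[174:182,275:281].mean(), np.load("pics/top0.npy")[174:182,275:281].mean())
go(-95,-115,120)
```

```text
t6.75 pos [425.   -5.9 208.7] press [-160.6    5.5] tilt [-0.005 -0.009 -1.   ] turn -0.0045 F [ 0.9 -0.1  0.4] w 30.4
cop [ 239    0   43   86 3482] [[5.0, 18.6], [4.9, -20.3], [-69.0, -22.0], [-68.8, 20.4]] [-30.3  -0.4]
cop [369   0  10  21 159] [[-11.5, -103.7], [5.4, -103.8], [4.7, -111.1], [-12.2, -111.2]] [  -2.8 -107.4]
iv [380 100  23  24 425] [[-83.5, -112.6], [-83.6, -133.3], [-104.7, -136.7], [-104.5, -115.4]] [ -94.2 -124.4]
204
[[-9.0, 46.7], [2.4, -22.5], [-98.3, -37.8], [-109.5, 30.4]]
ram depth 1023.7264 1045.2788
t6.85 pos [424.1  -6.1 204.4] press [-161.5    5.1] tilt [-0.012 -0.011 -1.   ] turn -0.0056 F [-0.9 -0.3 -0.4] w 29.7
tool cm [ 6.81 11.87  8.51]
```

View pics/w3.png

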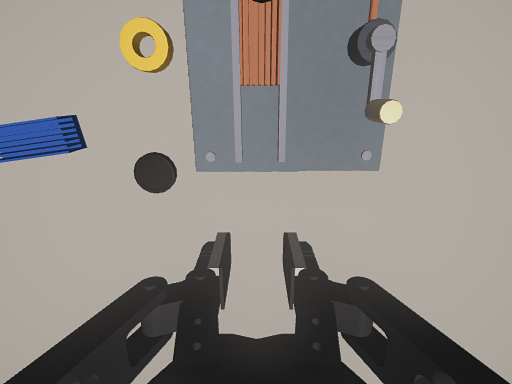

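Run:
```python
from h import *
f=lambda uv,z:W2P(wcast("w3",uv,z)[0]).round(1)
print("knob top",f((391.5,111.5),95),"rails",f((238,162),24),f((282,162),24),"plate",f((196,171),12),f((380,170),12),"sink",f((243,86),48),f((278,86),48))
go(-95,-115,140)
```

```text
knob top [ -93.  -115.9] rails [-153.6   24.8] [-153.9  -27.5] plate [-167.3   77.9] [-167.7 -151.7] sink [-69.7  16.4] [-69.9 -19. ]
t6.85 pos [424.1  -6.1 204.4] press [-161.5    5.1] tilt [-0.012 -0.011 -1.   ] turn -0.0056 F [-0.9 -0.3 -0.4] w 29.7
tool cm [ 6.78 11.9   6.51]
```

Emit:
{"method": "send_rows", "body": {"steps": [[[1.7,3.0,1.6,0,0.4],[1.7,3.0,1.6,0,0.4],[1.7,3.0,1.6,0,0.4],[1.7,3.0,1.6,0,0.4],[0,0,0,0,0.4]]]}}

```text
clock: 7.27
position: [480.0, -135.8, 135.6]
ee_rot: [0.998, -0.057, -0.003, 0.004]
contact_force: [-0.4, 0.5, -0.3]
gripper_width: 34.5
```

Run:
```python
from h import *
go(-95,-115.5,120)
```

```text
t7.27 pos [ 480.  -135.8  135.6] press [ -90.5 -117. ] tilt [-0.007 -0.008 -1.   ] turn 0.0046 F [-0.4  0.5 -0.3] w 34.5
tool cm [-0.44 -0.17  1.56]
```

Emit:
{"method": "send_rows", "body": {"steps": [[[-0.4,-0.15,1,0,0.4],[0,0,0.4,0,0.4],[0,0,0,0,0.4]]]}}

```text
clock: 7.52
position: [474.6, -136.5, 115.3]
ee_rot: [0.998, -0.06, -0.008, 0.005]
contact_force: [0.1, 0.3, -0.1]
gripper_width: 34.7
```

Run:
```python
from h import *
wrist("w4")
go(-95,-115.5,64)
a,d=optics.get_image("top"); np.save("pics/t3.npy",d); cv2.imwrite("pics/t3.png",a)
d0=np.load("pics/top0.npy"); print(d[172:184,272:284:2].round(), d0[172:184,272:284:2].round())
```

```text
t7.52 pos [ 474.6 -136.5  115.3] press [ -95.9 -118.4] tilt [-0.016 -0.008 -1.   ] turn -0.0014 F [ 0.1  0.3 -0.1] w 34.7
t7.57 pos [ 474.4 -136.3  115.5] press [ -96.1 -118.1] tilt [-0.016 -0.008 -1.   ] turn -0.0011 F [-0.6  0.1  0.1] w 33.9
tool cm [ 0.19 -0.32  5.15]
[[1053. 1051. 1052. 1048. 1045. 1049.]
 [1044. 1047. 1048. 1046. 1047. 1048.]
 [1045. 1046. 1045. 1048. 1047. 1047.]
 [1049. 1047. 1045. 1049. 1049. 1050.]
 [1047. 1046. 1047. 1043. 1044. 1046.]
 [1044. 1043. 1045. 1045. 1045. 1046.]
 [1044. 1047. 1043. 1046. 1049. 1045.]
 [1043. 1048. 1044. 1045. 1044. 1045.]
 [1044. 1043. 1049. 1047. 1042. 1044.]
 [1046. 1046. 1044. 1048. 1045. 1043.]
 [1047. 1047. 1046. 1043. 1040. 1046.]
 [1053. 1047. 1046. 1044. 1044. 1044.]] [[1049. 1050. 1046. 1050. 1050. 1050.]
 [1049. 1048. 1050. 1048. 1046. 1046.]
 [1048. 1045. 1047. 1046. 1044. 1048.]
 [1045. 1046. 1046. 1046. 1045. 1046.]
 [1047. 1046. 1049. 1047. 1048. 1045.]
 [1045. 1046. 1045. 1044. 1042. 1046.]
 [1046. 1043. 1046. 1045. 1045. 1048.]
 [1045. 1044. 1043. 1046. 1044. 1047.]
 [1043. 1043. 1045. 1044. 1043. 1045.]
 [1045. 1043. 1046. 1041. 1043. 1044.]
 [1046. 1045. 1045. 1045. 1043. 1045.]
 [1054. 1045. 1039. 1041. 1042. 1042.]]
```

View pics/w4.png

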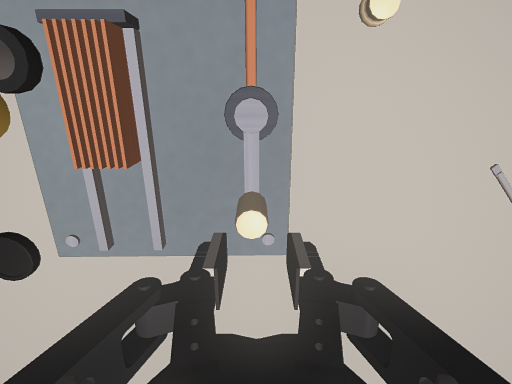

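The wrist view shows the heat sink's far end flush on the dark stop bar (row 20). The knob top is at (251,225), between the finger lines (226…288).

```bash
cat >> h.py <<'E'
def ram():
    a,d=optics.get_image("top"); t=arm.read_state()["clock"]
    d0=np.load("pics/top0.npy")
    # weight top drops -> depth grows; window on weight disc
    w=d[173:183,273:283]; w0=d0[173:183,273:283]; print("clock %.2f sink %.1f mm (valid %d, sd %.1f)"%(t,np.median(w[w>0])-np.median(w0),(w>0).sum(),w.std()))
E
python3 - <<'E'
from h import *
f=lambda uv,z:W2P(wcast("w4",uv,z)[0]).round(1)
print("knob top",f((251.5,225),95),"axis",f((251.5,115),62),"sink near",f((74,168),48),f((128,168),48),"stop near top edge",f((45,21),38),f((125,27),38))
ram(); go(-95,-115.5,64)
E
```

```text
knob top [ -92.8 -115.9] axis [ -27.4 -116.2] sink near [-67.1  19. ] [-67.3 -21.8] stop near top edge [32.7 23.1] [ 29.1 -30.2]
clock 7.67 sink -0.2 mm (valid 100, sd 2.3)
t7.67 pos [ 475.5 -136.   117.2] press [ -95.  -117.7] tilt [-0.013 -0.008 -1.   ] turn 0.0 F [-0.2  0.   0.5] w 33.8
tool cm [ 0.06 -0.28  5.31]
```

Emit:
{"method": "send_rows", "body": {"steps": [[[0.1,-0.2,0.8,0,0.4],[0,0,1.0,0,0.4],[0,0,0.2,0,0.4]]]}}

```text
clock: 7.92
position: [479.0, -132.7, 98.6]
ee_rot: [0.998, -0.058, -0.002, 0.004]
contact_force: [-1.0, -0.2, -0.7]
gripper_width: 33.9
```

Run:
```python
from h import *
go(-94,-116,64)
```

```text
t7.92 pos [ 479.  -132.7   98.6] press [ -92.  -114.1] tilt [-0.005 -0.008 -1.   ] turn 0.0029 F [-1.  -0.2 -0.7] w 33.9
tool cm [-0.19  0.16  3.46]
```

Emit:
{"method": "send_rows", "body": {"steps": [[[-0.1,0.1,0.8,0,0.4],[0,0,1.0,0,0.4],[0,0,1.0,0,0.4],[0,0,0.4,0,0.4],[0,0,0,0,0.4]]]}}

```text
clock: 8.33
position: [479.0, -132.4, 65.7]
ee_rot: [0.998, -0.056, -0.0, 0.004]
contact_force: [-0.6, -0.6, -0.0]
gripper_width: 34.4
```

Run:
```python
from h import *
go(-94,-116,64)
```

```text
t8.33 pos [ 479.  -132.4   65.7] press [ -92.  -113.8] tilt [-0.001 -0.008 -1.   ] turn 0.0062 F [-0.6 -0.6 -0. ] w 34.4
tool cm [-0.2   0.22  0.17]
```

Emit:
{"method": "send_rows", "body": {"steps": [[[-0.1,0.2,0,0,0.35],[-0.1,0.2,0,0,0.35],[0,0.2,0,0,0.35],[0,0.2,0,0,0.35],[0,0.2,0,0,0.35],[0,0.2,0,0,0.35],[0,0,0,0,0.35]]]}}

```text
clock: 8.92
position: [475.4, -142.6, 66.4]
ee_rot: [0.998, -0.057, 0.001, 0.002]
contact_force: [-0.2, 0.4, 0.2]
gripper_width: 29.9
```

```bash
cat >> h.py <<'E'
def lev():
    # lever angle from knob centre seen from above, plus aim for tangential step
    s,R=st(); p=W2P(s["position"]); th=np.arcsin(np.clip((-116-(p[1]+4))/65,-1,1)); print("theta if pushing right %.3f; right-contact knob x %.1f"%(th,-29-65*np.cos(th)))
E
python3 -c "
from h import *
lev(); ram()"
```

```text
t8.92 pos [ 475.4 -142.6   66.4] press [ -94.4 -124.4] tilt [ 0.002 -0.004 -1.   ] turn 0.0052 F [-0.2  0.4  0.2] w 29.9
theta if pushing right 0.067; right-contact knob x -93.9
clock 8.97 sink 0.8 mm (valid 99, sd 104.1)
```

Emit:
{"method": "send_rows", "body": {"steps": [[[0,0.2,0,0,0.35],[0,0.2,0,0,0.35],[0,0.2,0,0,0.35],[0,0,0,0,0.35]]]}}

```text
clock: 9.3
position: [474.6, -147.7, 66.5]
ee_rot: [0.998, -0.057, 0.001, 0.001]
contact_force: [-0.6, 0.1, -1.5]
gripper_width: 29.9
```

```bash
python3 -c "
from h import *
lev(); ram()"
```

```text
t9.30 pos [ 474.6 -147.7   66.5] press [ -94.6 -129.5] tilt [ 0.002 -0.003 -1.   ] turn 0.0051 F [-0.6  0.1 -1.5] w 29.9
theta if pushing right 0.147; right-contact knob x -93.3
clock 9.35 sink 1.0 mm (valid 100, sd 2.3)
```

Emit:
{"method": "send_rows", "body": {"steps": [[[0,0.2,0.1,0,0.35],[0,0.2,0.1,0,0.35]]]}}

```text
clock: 9.52
position: [474.8, -151.4, 65.6]
ee_rot: [0.998, -0.056, 0.002, 0.001]
contact_force: [-1.2, 5.7, 3.0]
gripper_width: 30.2
```

```bash
python3 -c "
from h import *
lev(); ram(); wrist('w5')"
```

```text
t9.52 pos [ 474.8 -151.4   65.6] press [ -94.  -133.1] tilt [ 0.004 -0.002 -1.   ] turn 0.006 F [-1.2  5.7  3. ] w 30.2
theta if pushing right 0.203; right-contact knob x -92.7
clock 9.57 sink 2.6 mm (valid 100, sd 2.1)
t9.57 pos [ 474.8 -151.7   65.6] press [ -93.9 -133.4] tilt [ 0.004 -0.003 -1.   ] turn 0.0059 F [-1.4  3.   2.1] w 29.8
```

View pics/w5.png

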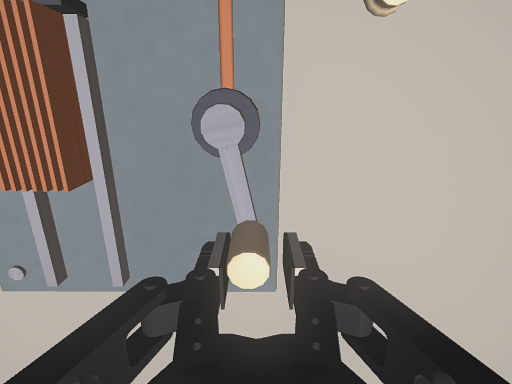

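The lever is turned about 0.2 rad and sits in the left pad. The head seems to have started sinking, so I'll hold and measure its speed.

Emit:
{"method": "send_rows", "body": {"steps": [[[0,0,0,0,0.35],[0,0,0,0,0.35],[0,0,0,0,0.35]]]}}

```text
clock: 9.87
position: [474.8, -151.8, 65.6]
ee_rot: [0.998, -0.056, 0.002, 0.001]
contact_force: [-1.0, 3.6, -0.0]
gripper_width: 30.0
```

```bash
python3 -c "
from h import *
ram(); lev()"
```

```text
clock 9.92 sink 3.7 mm (valid 100, sd 2.2)
t9.92 pos [ 474.8 -151.8   65.6] press [ -93.9 -133.5] tilt [ 0.004 -0.003 -1.   ] turn 0.0056 F [-0.4  2.9  0.2] w 29.9
theta if pushing right 0.210; right-contact knob x -92.6
```

Emit:
{"method": "send_rows", "body": {"steps": [[[0,0,0,0,0.35],[0,0,0,0,0.35],[0,0,0,0,0.35],[0,0,0,0,0.35]]]}}

```text
clock: 10.25
position: [474.8, -151.8, 65.6]
ee_rot: [0.998, -0.056, 0.002, 0.001]
contact_force: [0.3, 2.9, -0.2]
gripper_width: 29.6
```

```bash
python3 -c "
from h import *
ram(); lev()"
```

```text
clock 10.30 sink 6.1 mm (valid 100, sd 2.4)
t10.30 pos [ 474.8 -151.8   65.6] press [ -93.9 -133.5] tilt [ 0.004 -0.003 -1.   ] turn 0.0059 F [ 0.3  2.7 -0.4] w 29.9
theta if pushing right 0.210; right-contact knob x -92.6
```

About 6 mm/s, safely slow. I'll leave the lever here and wait.

Emit:
{"method": "send_rows", "body": {"steps": [[[0,0,0,0,0.35],[0,0,0,0,0.35],[0,0,0,0,0.35],[0,0,0,0,0.35],[0,0,0,0,0.35],[0,0,0,0,0.35],[0,0,0,0,0.35],[0,0,0,0,0.35],[0,0,0,0,0.35],[0,0,0,0,0.35]]]}}

```text
clock: 11.13
position: [474.8, -151.8, 65.6]
ee_rot: [0.998, -0.056, 0.002, 0.001]
contact_force: [-0.5, 3.9, -0.1]
gripper_width: 30.4
```

Emit:
{"method": "send_rows", "body": {"steps": [[[0,0,0,0,0.35],[0,0,0,0,0.35],[0,0,0,0,0.35],[0,0,0,0,0.35],[0,0,0,0,0.35],[0,0,0,0,0.35],[0,0,0,0,0.35],[0,0,0,0,0.35],[0,0,0,0,0.35],[0,0,0,0,0.35]]]}}

```text
clock: 11.97
position: [474.8, -151.8, 65.6]
ee_rot: [0.998, -0.056, 0.002, 0.001]
contact_force: [-1.5, 3.0, 0.4]
gripper_width: 30.0
```

```bash
python3 -c "
from h import *
ram(); lev()"
```

```text
clock 12.02 sink 12.6 mm (valid 98, sd 148.2)
t12.02 pos [ 474.8 -151.8   65.6] press [ -93.9 -133.6] tilt [ 0.004 -0.003 -1.   ] turn 0.0059 F [-1.2  2.4  0.4] w 30.0
theta if pushing right 0.210; right-contact knob x -92.6
```

Emit:
{"method": "send_rows", "body": {"steps": [[[0,0,0,0,0.35],[0,0,0,0,0.35],[0,0,0,0,0.35],[0,0,0,0,0.35],[0,0,0,0,0.35],[0,0,0,0,0.35],[0,0,0,0,0.35],[0,0,0,0,0.35],[0,0,0,0,0.35],[0,0,0,0,0.35]]]}}

```text
clock: 12.85
position: [474.8, -151.8, 65.6]
ee_rot: [0.998, -0.056, 0.002, 0.001]
contact_force: [0.2, 2.8, -0.4]
gripper_width: 30.1
```

Emit:
{"method": "send_rows", "body": {"steps": [[[0,0,0,0,0.35],[0,0,0,0,0.35],[0,0,0,0,0.35],[0,0,0,0,0.35],[0,0,0,0,0.35],[0,0,0,0,0.35],[0,0,0,0,0.35],[0,0,0,0,0.35],[0,0,0,0,0.35],[0,0,0,0,0.35]]]}}

```text
clock: 13.68
position: [474.8, -151.8, 65.6]
ee_rot: [0.998, -0.056, 0.002, 0.001]
contact_force: [-0.2, 2.3, 0.5]
gripper_width: 30.1
```

```bash
python3 -c "
from h import *
ram(); lev()"
```

```text
clock 13.73 sink 17.5 mm (valid 100, sd 2.5)
t13.73 pos [ 474.8 -151.8   65.6] press [ -93.9 -133.6] tilt [ 0.004 -0.003 -1.   ] turn 0.0058 F [-1.3  3.3  0.3] w 29.8
theta if pushing right 0.211; right-contact knob x -92.6
```

Steady at about 3 mm/s. I'll open it by one more small step.

Emit:
{"method": "send_rows", "body": {"steps": [[[0.03,0.2,0,0,0.35],[0.03,0.2,0,0,0.35],[0,0,0,0,0.35],[0,0,0,0,0.35]]]}}

```text
clock: 14.07
position: [474.6, -155.5, 65.6]
ee_rot: [0.998, -0.056, 0.002, 0.001]
contact_force: [-0.3, 3.1, 0.1]
gripper_width: 29.6
```

```bash
python3 -c "
from h import *
ram(); lev()"
```

```text
clock 14.12 sink 21.0 mm (valid 100, sd 2.4)
t14.12 pos [ 474.7 -155.5   65.6] press [ -93.6 -137.2] tilt [ 0.003 -0.002 -1.   ] turn 0.0061 F [-0.1  2.  -0.7] w 29.8
theta if pushing right 0.268; right-contact knob x -91.7
```

Emit:
{"method": "send_rows", "body": {"steps": [[[0,0,0,0,0.35],[0,0,0,0,0.35],[0,0,0,0,0.35],[0,0,0,0,0.35],[0,0,0,0,0.35],[0,0,0,0,0.35]]]}}

```text
clock: 14.62
position: [474.7, -155.5, 65.6]
ee_rot: [0.998, -0.056, 0.002, 0.001]
contact_force: [-0.5, 2.9, -0.6]
gripper_width: 29.7
```

```bash
python3 -c "
from h import *
ram(); lev()"
```

```text
clock 14.67 sink 27.3 mm (valid 99, sd 106.9)
t14.67 pos [ 474.6 -155.5   65.6] press [ -93.6 -137.2] tilt [ 0.003 -0.002 -1.   ] turn 0.0061 F [-0.6  1.9  0.6] w 29.8
theta if pushing right 0.268; right-contact knob x -91.7
```

About 11.5 mm/s. Waiting for it to come to rest.

Emit:
{"method": "send_rows", "body": {"steps": [[[0,0,0,0,0.35],[0,0,0,0,0.35],[0,0,0,0,0.35],[0,0,0,0,0.35],[0,0,0,0,0.35],[0,0,0,0,0.35],[0,0,0,0,0.35],[0,0,0,0,0.35],[0,0,0,0,0.35],[0,0,0,0,0.35]]]}}

```text
clock: 15.5
position: [474.7, -155.5, 65.6]
ee_rot: [0.998, -0.056, 0.002, 0.001]
contact_force: [-0.5, 2.9, 1.7]
gripper_width: 30.0
```

```bash
python3 -c "
from h import *
ram()"
```

```text
clock 15.55 sink 37.4 mm (valid 100, sd 11.9)
```

Emit:
{"method": "send_rows", "body": {"steps": [[[0,0,0,0,0.35],[0,0,0,0,0.35],[0,0,0,0,0.35],[0,0,0,0,0.35],[0,0,0,0,0.35],[0,0,0,0,0.35],[0,0,0,0,0.35],[0,0,0,0,0.35],[0,0,0,0,0.35],[0,0,0,0,0.35]]]}}

```text
clock: 16.38
position: [474.7, -155.5, 65.6]
ee_rot: [0.998, -0.056, 0.002, 0.001]
contact_force: [0.1, 3.0, 0.7]
gripper_width: 30.1
```

Emit:
{"method": "send_rows", "body": {"steps": [[[0,0,0,0,0.35],[0,0,0,0,0.35],[0,0,0,0,0.35],[0,0,0,0,0.35],[0,0,0,0,0.35],[0,0,0,0,0.35],[0,0,0,0,0.35],[0,0,0,0,0.35],[0,0,0,0,0.35],[0,0,0,0,0.35]]]}}

```text
clock: 17.22
position: [474.6, -155.5, 65.6]
ee_rot: [0.998, -0.056, 0.002, 0.001]
contact_force: [-0.1, 3.2, -0.8]
gripper_width: 30.1
```

```bash
python3 -c "
from h import *
ram()"
```

```text
clock 17.27 sink 54.3 mm (valid 100, sd 18.8)
```

Emit:
{"method": "send_rows", "body": {"steps": [[[0,0,0,0,0.35],[0,0,0,0,0.35],[0,0,0,0,0.35],[0,0,0,0,0.35],[0,0,0,0,0.35],[0,0,0,0,0.35],[0,0,0,0,0.35],[0,0,0,0,0.35],[0,0,0,0,0.35],[0,0,0,0,0.35]]]}}

```text
clock: 18.1
position: [474.6, -155.5, 65.6]
ee_rot: [0.998, -0.056, 0.002, 0.001]
contact_force: [-0.3, 3.5, 0.8]
gripper_width: 29.9
```

```bash
python3 -c "
from h import *
ram(); lev()"
```

```text
clock 18.15 sink 60.6 mm (valid 99, sd 113.1)
t18.15 pos [ 474.6 -155.5   65.6] press [ -93.6 -137.2] tilt [ 0.003 -0.002 -1.   ] turn 0.0062 F [-0.2  2.4  0.5] w 29.7
theta if pushing right 0.268; right-contact knob x -91.7
```

Emit:
{"method": "send_rows", "body": {"steps": [[[0,0,0,0,0.35],[0,0,0,0,0.35],[0,0,0,0,0.35],[0,0,0,0,0.35],[0,0,0,0,0.35],[0,0,0,0,0.35],[0,0,0,0,0.35],[0,0,0,0,0.35],[0,0,0,0,0.35],[0,0,0,0,0.35]]]}}

```text
clock: 18.98
position: [474.7, -155.5, 65.6]
ee_rot: [0.998, -0.056, 0.002, 0.001]
contact_force: [-0.8, 2.2, 1.4]
gripper_width: 30.0
```

```bash
python3 -c "
from h import *
ram()"
```

```text
clock 19.03 sink 60.2 mm (valid 99, sd 113.1)
```

Emit:
{"method": "send_rows", "body": {"steps": [[[0,0,0,0,0.35],[0,0,0,0,0.35],[0,0,0,0,0.35],[0,0,0,0,0.35],[0,0,0,0,0.35],[0,0,0,0,0.35]]]}}

```text
clock: 19.53
position: [474.6, -155.5, 65.6]
ee_rot: [0.998, -0.056, 0.002, 0.001]
contact_force: [-0.4, 2.4, 1.1]
gripper_width: 29.7
```

```bash
python3 -c "
from h import *
ram()
d=optics.get_image('top')[1]
c=optics.get_calibration('top'); R=cv2.Rodrigues(c['rvec'])[0]; o=-R.T@c['tvec']
for (u,v) in ((278,180),(277,182)):
    D=np.median(d[v-2:v+3,u-2:u+3]); X=R.T@(np.linalg.inv(c['K'])@[u,v,1]*D-c['tvec']); print(X.round(1))"
```

```text
clock 19.58 sink 60.4 mm (valid 98, sd 157.7)
[588.7 -34.2 155.9]
[583.5 -31.4 155.1]
```

The head is at rest: its top is at z≈155.5, against the expected 156. Now closing the valve.

Emit:
{"method": "send_rows", "body": {"steps": [[[0,-0.25,0,0,0.35],[0,-0.25,0,0,0.35],[0,-0.2,0,0,0.35],[0,-0.2,0,0,0.35],[0,-0.2,0,0,0.35],[0,-0.2,0,0,0.35],[0,-0.2,0,0,0.35],[0,-0.2,0,0,0.35],[0,-0.2,0,0,0.35]]]}}

```text
clock: 20.38
position: [474.2, -141.1, 65.7]
ee_rot: [0.998, -0.056, -0.002, 0.005]
contact_force: [-0.7, -6.6, -1.0]
gripper_width: 29.8
```

```bash
python3 -c "
from h import *
lev()"
```

```text
t20.38 pos [ 474.2 -141.1   65.7] press [ -95.8 -123. ] tilt [-0.004 -0.011 -1.   ] turn 0.0063 F [-0.7 -6.6 -1. ] w 29.8
theta if pushing right 0.046; right-contact knob x -93.9
```

Emit:
{"method": "send_rows", "body": {"steps": [[[0,-0.2,0,0,0.35],[0,-0.2,0,0,0.35],[0,-0.2,0,0,0.35],[0,-0.2,0,0,0.35]]]}}

```text
clock: 20.72
position: [473.1, -136.5, 65.6]
ee_rot: [0.998, -0.056, -0.004, 0.008]
contact_force: [-0.3, -5.5, 0.6]
gripper_width: 29.6
```

Emit:
{"method": "send_rows", "body": {"steps": [[[0,-0.15,0,0,0.35],[0,-0.15,0,0,0.35]]]}}

```text
clock: 20.88
position: [472.8, -135.0, 65.6]
ee_rot: [0.998, -0.056, -0.005, 0.009]
contact_force: [0.8, -5.7, -0.6]
gripper_width: 29.5
```

```bash
python3 -c "
from h import *
lev()"
```

```text
t20.88 pos [ 472.8 -135.    65.6] press [ -97.8 -117.1] tilt [-0.01  -0.018 -1.   ] turn 0.0059 F [ 0.8 -5.7 -0.6] w 29.5
theta if pushing right -0.045; right-contact knob x -93.9
```

Emit:
{"method": "send_rows", "body": {"steps": [[[0.1,-0.2,0,0,0.35],[0.1,-0.2,0,0,0.35],[0,-0.2,0,0,0.35]]]}}

```text
clock: 21.13
position: [472.3, -132.1, 65.6]
ee_rot: [0.998, -0.057, -0.008, 0.012]
contact_force: [1.0, -5.5, -1.0]
gripper_width: 29.8
```

Emit:
{"method": "send_rows", "body": {"steps": [[[0,-0.2,0,0,0.35],[0,-0.2,0,0,0.35]]]}}

```text
clock: 21.3
position: [472.1, -129.8, 65.5]
ee_rot: [0.998, -0.057, -0.009, 0.013]
contact_force: [-0.3, -5.2, -1.4]
gripper_width: 30.0
```

```bash
python3 -c "
from h import *
lev()"
```

```text
t21.30 pos [ 472.1 -129.8   65.5] press [ -99.2 -112. ] tilt [-0.02  -0.025 -0.999] turn 0.0048 F [-0.3 -5.2 -1.4] w 30.0
theta if pushing right -0.124; right-contact knob x -93.5
```

Emit:
{"method": "send_rows", "body": {"steps": [[[0.2,-0.15,0,0,0.35],[0.2,-0.15,0,0,0.35]]]}}

```text
clock: 21.47
position: [472.1, -129.4, 65.3]
ee_rot: [0.998, -0.057, -0.014, 0.015]
contact_force: [-4.4, -7.0, 4.7]
gripper_width: 29.5
```

Emit:
{"method": "send_rows", "body": {"steps": [[[0.1,-0.2,0,0,0.35],[0,-0.2,0,0,0.35]]]}}

```text
clock: 21.63
position: [471.8, -129.3, 65.5]
ee_rot: [0.998, -0.057, -0.016, 0.018]
contact_force: [3.0, -14.8, -3.5]
gripper_width: 30.0
```

```bash
python3 -c "
from h import *
lev()"
```

```text
t21.63 pos [ 471.8 -129.3   65.5] press [ -99.5 -111.5] tilt [-0.035 -0.033 -0.999] turn 0.0037 F [  3.  -14.8  -3.5] w 30.0
theta if pushing right -0.131; right-contact knob x -93.4
```

The closed stop is reached: blocked, with the force up to about 15 N. I'll centre the cage, lift clear and verify.

Emit:
{"method": "send_rows", "body": {"steps": [[[0.05,0.2,0,0,0.35],[0,0.15,0,0,0.35],[0,0,0,0,0.35]]]}}

```text
clock: 21.88
position: [471.7, -133.8, 65.6]
ee_rot: [0.998, -0.057, -0.016, 0.018]
contact_force: [-0.3, -0.6, 0.3]
gripper_width: 30.0
```

```bash
python3 -c "
from h import *
go(-97,-115.7,120)"
```

```text
t21.88 pos [ 471.7 -133.8   65.6] press [ -99.1 -116. ] tilt [-0.035 -0.034 -0.999] turn 0.0029 F [-0.3 -0.6  0.3] w 30.0
tool cm [ 0.04  0.18 -5.45]
```

Emit:
{"method": "send_rows", "body": {"steps": [[[0,0.04,-1,0,0.35],[0,0.06,-1.5,0,0.35],[0,0.08,-2,0,0.35],[0,0,-3,0,0.35],[-2,0,-3,0,0.35],[-2,0,-3,0,0.35],[0,0,0,0,0.35]]]}}

```text
clock: 22.47
position: [435.8, -124.1, 205.5]
ee_rot: [0.998, -0.057, -0.019, 0.018]
contact_force: [1.3, -0.1, -1.1]
gripper_width: 29.8
```

Run:
```python
from h import *
ram(); wrist("w6")
a,_=optics.get_image("top"); cv2.imwrite("pics/t6.png",cv2.resize(a[100:290,190:360],None,fx=3,fy=3,interpolation=cv2.INTER_CUBIC))
w=cv2.imread("pics/w6.png"); t=cv2.imread("pics/t6.png"); t=cv2.resize(t,(int(t.shape[1]*384/t.shape[0]),384))
cv2.imwrite("pics/f.png",np.hstack([w[:,100:512],t]))
```

```text
clock 22.52 sink 60.6 mm (valid 100, sd 21.1)
t22.52 pos [ 435.6 -123.9  203.2] press [-136.1 -110.5] tilt [-0.043 -0.032 -0.999] turn 0.0033 F [-0.4 -0.4 -0.7] w 29.5
```

View pics/f.png

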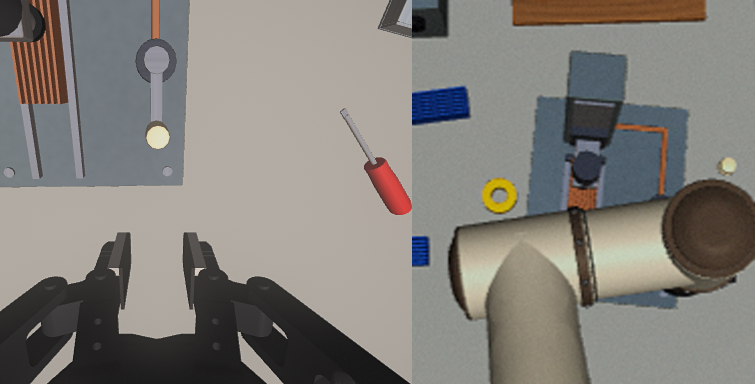

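The view shows the lever pointing back at the robot (axis (256,60), knob (258,137)), the foot on the heat sink, and the hand clear. I'll check the angle numerically.

Run:
```python
from h import *
f=lambda uv,z:W2P(wcast("w6",uv,z)[0]).round(1)
a=f((256,60),62); k=f((257.5,136.5),95); print(a,k,"angle rad",np.arctan2(-(k-a)[1],-(k-a)[0]),"sink near",f((116,104),48),f((168,104),48))
# lever direction from bar edge centre, same height, w6 vs closed w4
for n in("w4","w6"):
    im=cv2.cvtColor(cv2.imread(f"pics/{n}.png"),cv2.COLOR_BGR2HSV); P=[]
    for r in (range(140,185,3) if n=="w4" else range(80,118,3)):
        row=cv2.imread(f"pics/{n}.png")[r,235:275].astype(int); m=np.where((row.min(1)>125))[0]
        if len(m)>5: P.append(W2P(wcast(n,(235+m.mean(),r),57)[0]))
    P=np.array(P); vx,vy,_,_=cv2.fitLine(P.astype(np.float32),cv2.DIST_HUBER,0,.01,.01).ravel(); print(n,len(P),np.arctan(vy/vx))
```

```text
[ -28.8 -115.4] [ -92.4 -115.8] angle rad 0.006289225252707239 sink near [-68.2  22.2] [-68.1 -28.6]
w4 15 0.10559615
w6 13 0.0041675614
```

```bash
python3 -c "
from h import *
from bench import job
ram(); st(); print(job.job_done())"
```

```text
clock 22.67 sink 60.4 mm (valid 100, sd 21.2)
t22.67 pos [ 434.3 -124.2  199.1] press [-137.3 -110.9] tilt [-0.052 -0.032 -0.998] turn 0.0023 F [-0.   0.4  0.6] w 29.9
the job is handed in; nothing more can be done
None
```

The job is done and handed in at 22.7 s of the 72 s allowed; no verdict is reported.

- **Heat sink:** I pushed it with closed fingers until the sprung stop took the load, at about 8–11 N as read between moves. A picture then showed its far end on the stop bar. Its near end measured between -67 and -70 mm, against -70 mm when fully home.
- **Head:** I opened the valve to about 0.21 rad, then 0.27 rad. The head sank at about 3–12 mm/s, measured between pictures. It came to rest 60 mm down, with its top at z≈155.5 mm against an expected 156 mm. It held there before and after the valve was closed.
- **Valve:** I pushed the lever back to its stop; the highest reading was about 15 N. Two checks of its final angle gave 0.004 and 0.006 rad, so it is closed.
- **Leaving the scene:** The hand was clear of everything at hand-in. I touched none of the other objects, and the ones visible in the last views look unmoved.

**Checks that disagreed:**
- The wrist camera reads about 2 mm off along the channel, so the stop force is the better evidence that the heat sink is home.
- One line fit of the lever in an earlier picture, taken while it was closed, gave 0.1 rad. Its knob and axis positions in the same picture gave about 0, so I put this down to a poor colour mask and did not follow it up.

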